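# Flip the status paddle of the inspected hub

### The arm

A 7-joint arm with a two-finger parallel gripper is mounted at the origin on the work surface. World frame = base frame: x ahead of the robot, y to its left, z up, the work surface at z = 0. Lengths are in m, angles in rad, forces in N, time in s.
With the tool pointing down it reaches from about 0.425 to 0.875 m from the base axis. Payload 4.7 kg.
Tool frame: the origin (TCP) lies between the finger pads; the fingertips stand 8 mm ahead of it and the grasp point (between the pads) lies 11 mm behind it (ctrl.tips_ahead is the distance from the TCP to the fingertips, in m); z points along the fingers, y is the line along which they close (so a half turn about z gives the same grasp; the last joint's range is limited). The gripper opens to 87 mm and grips with 3 to 60 N. Pads are 19 mm wide; open, the fingers measure 117 mm over their backs; the gripper's body (75 mm by 190 mm) begins 51 mm behind the grasp point.
Start: joints at [-1.099, 0.321, -0.07, 1.45, 0.023, 1.371, -0.057], TCP at [0.287, 0.583, 0.231] pointing down, gripper open.
Joint ranges: [-2.86, 2.86], [-0.3, 2.09], [-1.38, 1.24], [0.06, 2.45], [-1.56, 4.7], [0.09, 2.05], [-2.69, 2.69]. Speed limits (rad/s): [2.57, 2.57, 3.14, 3.14, 3.14, 3.14, 3.14].

### API

Orientations are given as [roll, pitch, yaw] about the fixed x, y, z axes, in that order (R = Rz(yaw) Ry(pitch) Rx(roll)).
In Python, from rig import ctrl, camera gives the robot as it stands.
- The arm moves only by the shell command python3 -m crank 'ROWS' [FORCE]. ROWS is a JSON list of rows, 1 to 10 of them, each of 5 numbers: the finger opening in m, then dx, dy, dz in shares of the most that a row can go, 1 being 50 mm, then a turn about the tool's z in a scale on which 1.0 is 90 degrees; each row shifts and turns the commanded pose from where the row before left it, along the tool's axes as they then stand; what a row does not reach is not made up. A row lasts 1/10 s, in which the tool goes at most 0.05 m and 0.15 rad, less where a joint would pass 70% of its speed; a pose out of reach is approached as far as the arm can. The fingers move at their own pace and stop on an object; FORCE is the grip in N (left out, the last holds). Time passes only in rows, so rows that do not move let the fingers close. It prints the time, the measured TCP pose, the force, the opening and the grip force at its end. Input that does not fit is refused with a message, and nothing moves.
- ctrl.get_state(): the state, without advancing time (a new reading comes with each control period).
- camera(name): name is "scene" or "top" or "wrist"; returns a dict with "pixels" (480x640x3 uint8, blue, green, red), "range_z" (480x640 float32, m along the optical axis (not along the pixel's ray), 0 where there is no reading), "fx", "fy", "cx", "cy" (pixels), "extrinsics" (4x4, takes a point from camera to world coordinates). Camera axes: x right, y down, z forward; pixel columns grow to the right and rows downward; lengths in m; the calibration is good to about 2 mm. The wrist camera is an equidistant fisheye: a pixel r from the principal point sees the ray r / f radians off the axis. A picture is of the moment at which its call begins.
- ctrl.hand_in(): hands the job in; it is judged then, once.
The state is a dict: "time_s": time; "joint_pos": joint angles; "qvel": joint speeds; "joint_efforts": joint torques, N m; "tool_pos": TCP position; "tool_rot": TCP orientation; "wrist_force": force on the tool from outside, world axes, zero at the start; "wrist_torque": the same for the moment, N m; "grip_width": finger opening in m; "finger_force": force on a finger pad.
Only numpy, scipy, OpenCV 4.12 (cv2) and the standard library are available. Lean on these libraries where they do the work, as an engineer would, in place of code of your own. Each camera call takes 0.05 s, during which the arm holds its last target. There are 200 camera calls.

### The job

The stepped hub has passed inspection. Using only the fingertips, push the status paddle on the plate where the stepped hub stands right over its pivot, so that it lies flat on the other side showing its ring-marked face. Do not pinch or press it hard, and leave the hub, the flat ring, the other plate's paddle, the cup and the wrench as they are.

Things in the scene. Friction and masses are not known exactly. Their poses are not given: they have to be found in the camera images.
- hub_plate: Aluminium base plate bolted to the table, 150 (x) x 180 (y) x 8 mm thick; stepped hub on its +y half, hinged status paddle on its -y half. Origin: centre of its underside; z up, x points away from the robot at yaw 0 (turned up to 0.5 rad). Two fixed rest pillars 8 x 16 mm, 67.5 mm high, at x = -58 and +58 mm, y = -45 mm, lie under the paddle's two resting places.
- hub_plate_pivot (a point): Middle of the pivot axis of the hub plate's paddle, fixed to the plate at its x = 0, y = -45 mm, 70 mm above the table; axes as the plate's, the pivot runs along y. Two fixed hinge cheeks, 16 mm (x) x 6 mm (y), 78 mm high, stand 27 mm either side of it along y.
- hub_flag (a joint): Angle of the hub plate's white paddle: 0 = flat towards the plate's -x, two-bar face up (starts at 0 to 0.15); pi/2 = upright; pi (its stop) = flat towards +x, ring-marked face up. Pushing its thumb tab to +x lifts the paddle; once raised, its back is pushed on over to +x, then down. Dry friction (0.04 N m) holds it at any angle where it is left; about 1 N moves it. Mass 50 g.
- hub_flag_end (a point): Middle of the free end of the hub plate's paddle, 70 mm from the pivot axis; moves with it. The paddle is a white plate 60 long x 40 wide x 5 mm thick, from 10 to 70 mm from the axis, the axis in its mid-plane, on a barrel of 12 mm diameter.
- hub_flag_tab (a point): Middle of the end of the paddle's grey thumb tab, 45 mm from the pivot axis; moves with the paddle. The tab is 20 wide x 5 mm thick, stands out from the axis at right angles to the paddle: straight up at joint 0, level to the plate's +x at pi/2, straight down at pi.
- ring_plate: A second base plate, the same in all its parts, carrying the flat ring in place of the hub. Its paddle is to be left alone.
- ring_flag (a joint): Angle of the ring plate's paddle, same meaning as hub_flag. Must stay near 0.
- hub: Stepped steel hub standing loose on the hub plate: flange of 72 mm diameter, 18 mm thick, with a 44 mm diameter neck above it, 62 mm high in all, 0.9 kg. Origin: centre of its underside. To be left alone.
- ring: Flat steel ring lying loose on the ring plate: 72 mm outside, 40 mm inside diameter, 22 mm thick. Origin: centre of its underside. To be left alone.
- cup: White paper cup standing loose beyond the plates, 72 mm diameter at the rim, 85 mm high. Origin: centre of its underside. To be left alone.
- wrench: Steel wrench, 200 mm long along its x, lying loose between the robot and the plates. To be left alone.

How it is judged:
By the outcome, as a careful person would: the job done as asked, in the order asked, and still so for the second after the job is handed in, with the robot touching nothing.
It also fails if it takes over 40 s, if anything falls off the work surface, if the arm or the gripper's body presses on something with over 40 N, if the wrist force passes 120 N, or if a joint passes its speed limit or range.

## Working session

There is one attempt and no reset: what is moved stays moved. The work goes in short steps, Python scripts to look and compute and a shell command to move; the robot and the scene stay as the last step left them, time stands still between calls to the robot, and variables do not carry over. Pictures are saved under pics/ and viewed, at most 10 in all, crops included, and the job is handed in when it is done.

```bash
mkdir -p pics; python3 - <<'E'
from rig import ctrl,camera
import cv2,numpy as np
for n in("scene","top"):
    c=camera(n);cv2.imwrite(f"pics/{n}0.png",c["pixels"]);np.savez(f"{n}0.npz",**c)
    print(n,c["fx"],c["cx"],c["cy"],np.round(c["extrinsics"],3).tolist())
s=ctrl.get_state();print(s["time_s"],s["tool_pos"],s["tool_rot"],s["grip_width"])
E
```

```text
scene 584.0716052489585 312.9719215435025 234.01940711386968 [[-0.574, 0.571, -0.587, 1.096], [0.819, 0.397, -0.415, 0.378], [-0.004, -0.719, -0.695, 0.745], [0.0, 0.0, 0.0, 1.0]]
top 580.2865499137093 324.6000456363167 229.44753579141155 [[-0.022, -0.995, 0.092, 0.454], [-1.0, 0.022, -0.003, -0.004], [0.001, -0.092, -0.996, 1.12], [0.0, 0.0, 0.0, 1.0]]
0.1 [0.2871396  0.58260766 0.22957671] [-3.13985337e+00  9.29461391e-05  2.68379092e+00] 0.08713377175563602
```

View pics/scene0.png

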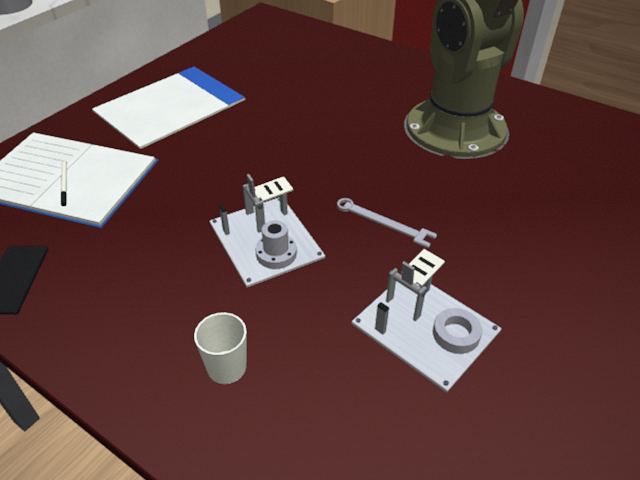

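View pics/top0.png

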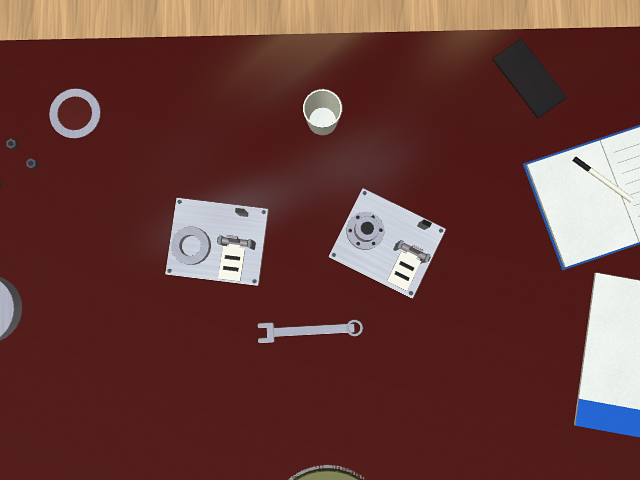

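The top view shows the hub plate on the right: corners near (363,190), (445,230), (412,297), (330,256), hub (366,228), and paddle around (405,268) with its bars up. I'll enlarge it to get accurate corners.

```bash
python3 - <<'E'
import cv2,numpy as np
p=np.load("top0.npz")["pixels"][180:305,320:455]
cv2.imwrite("pics/crop.png",cv2.resize(p,None,fx=4.8,fy=4.8,interpolation=cv2.INTER_CUBIC))
E
```

```text
(no output)
```

View pics/crop.png

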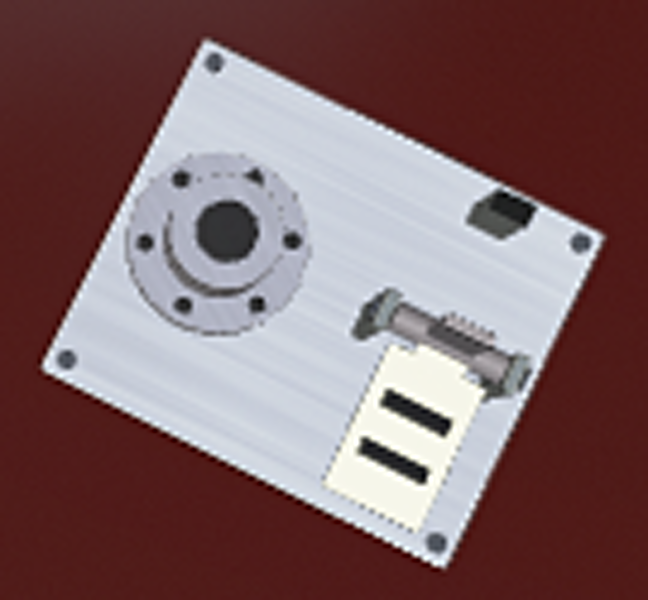

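The crop shows plate corners at (205,40), (605,236), (446,568), (43,368); cheek tops at about (385,303) and (515,373). The paddle's bars are up, and its end points toward the robot.

```bash
cat > h.py <<'E'
import numpy as np
def ray(c,u,v,z):
    E=c["extrinsics"];d=E[:3,:3]@[(u-c["cx"])/c["fx"],(v-c["cy"])/c["fy"],1];o=E[:3,3]
    return o+d*(z-o[2])/d[2]
E
python3 - <<'E'
import numpy as np
from h import ray
c=np.load("top0.npz")
f=lambda u,v,z:ray(c,320+(u+.5)/4.8-.5,180+(v+.5)/4.8-.5,z)
P=np.array([f(*q,.008) for q in[(205,40),(605,236),(446,568),(43,368)]])
print(P.round(4)); C=P.mean(0);X=(P[0]+P[1]-P[2]-P[3])/2;Y=(P[0]+P[3]-P[1]-P[2])/2
print(C,np.linalg.norm(X),np.linalg.norm(Y),np.arctan2(X[1],X[0]),np.arctan2(-Y[0],Y[1]))
a=np.arctan2(X[1]-0,X[0]); b=np.arctan2(-Y[0],Y[1]);y=(a+b)/2
R=np.array([[np.cos(y),-np.sin(y)],[np.sin(y),np.cos(y)]])
loc=lambda u,v,z:R.T@(f(u,v,z)-C)[:2]
print("yaw",y,"pivot",C[:2]+R@[0,-.045])
print("cheeks",loc(385,303,.078),loc(515,373,.078),"paddle end",loc(325,486,.072),loc(418,529,.072),"tabtip?",loc(468,327,.115))
# tool x,y in plate frame at present
from rig import ctrl
from scipy.spatial.transform import Rotation as Ro
s=ctrl.get_state();T=Ro.from_euler('xyz',s["tool_rot"]).as_matrix();print(T.round(3))
# depth-based look at points near paddle, plate frame
z=c["range_z"];v,u=np.mgrid[180:305,320:455];d=z[180:305,320:455]
E=c["extrinsics"];pc=np.stack([(u-c["cx"])/c["fx"]*d,(v-c["cy"])/c["fy"]*d,d],-1)@E[:3,:3].T+E[:3,3]
pc=pc[d>0];L=np.c_[(pc[:,:2]-C[:2])@R,pc[:,2]]
m=(L[:,2]>.055)&(L[:,1]<-.01)&(abs(L[:,0])<.08);
for k in range(-80,80,10):
    q=L[m&(L[:,0]*1e3>=k)&(L[:,0]*1e3<k+10)]
    if len(q):print(k,len(q),q.min(0).round(3),q.max(0).round(3),np.median(q[:,2]).round(4))
E
```

```text
[[ 0.6358 -0.0824  0.008 ]
 [ 0.5528 -0.2406  0.008 ]
 [ 0.422  -0.172   0.008 ]
 [ 0.5049 -0.014   0.008 ]]
[ 0.52887679 -0.12725071  0.008     ] 0.1477399046419293 0.1785750035057152 -0.4822696873481372 -0.48318326627344255
yaw -0.48272647681078984 pivot [ 0.50798798 -0.16710868]
cheeks [ 0.00185677 -0.0158353 ] [-0.00018035 -0.07081109] paddle end [-0.06939195 -0.02601168] [-0.06835768 -0.06419685] tabtip? [ 0.00288804 -0.04328738]
[[-0.897  0.442 -0.001]
 [ 0.442  0.897 -0.002]
 [-0.    -0.002 -1.   ]]
-70 123 [-0.07  -0.064  0.069] [-0.06  -0.024  0.081] 0.0754
-60 122 [-0.06  -0.064  0.07 ] [-0.05  -0.024  0.08 ] 0.0748
-50 125 [-0.05  -0.064  0.069] [-0.04  -0.024  0.079] 0.0744
-40 120 [-0.04  -0.065  0.068] [-0.03  -0.025  0.078] 0.0737
-30 123 [-0.03  -0.064  0.069] [-0.02  -0.025  0.078] 0.0729
-20 121 [-0.02  -0.064  0.067] [-0.01  -0.025  0.076] 0.0722
-10 193 [-0.01  -0.076  0.057] [-0.    -0.012  0.112] 0.0744
0 122 [ 0.    -0.077  0.065] [ 0.007 -0.012  0.117] 0.0767
50 35 [ 0.053 -0.052  0.058] [ 0.06  -0.036  0.07 ] 0.0659
60 14 [ 0.06  -0.052  0.056] [ 0.063 -0.036  0.07 ] 0.0658
```

Careful with the scale: shifts go in shares of 50 mm and turns go in shares of 90 degrees. That gives: -0.05 m is -1, -0.045 m is -0.9, 0.025 rad / 1.5708 = 0.0159.

```bash
cat > st.py <<'E'
import numpy as np
from rig import ctrl
s=ctrl.get_state();y=-.4827;d=np.array(s["tool_pos"])-[.508,-.1671,.07]
c,n=np.cos(y),np.sin(y)
# tips centre rel. pivot, plate axes
print("t",s["time_s"],"plate x,y,h(tips) mm",(1e3*np.array([c*d[0]+n*d[1],-n*d[0]+c*d[1],d[2]-ctrl.tips_ahead])).round(1),"yawerr",round(s["tool_rot"][2]-y-np.pi,4),"F",np.round(s["wrist_force"],2),"w",round(s["grip_width"],4))
E
python3 -m crank '[[0,-0.8,0,0,0.0159],[0,-1,0,0,0],[0,-1,0,0,0],[0,-1,0,0,0],[0,-1,0,0,0],[0,-0.4,-0.9,0,0],[0,-0.4,-0.9,0,0],[0,-0.4,-0.9,0,0],[0,-0.4,-0.9,0,0],[0,-0.4,-0.9,0,0]]' 10; python3 st.py
```

```text
time_s: 1.1
tool_pos: [0.4839, 0.2247, 0.23]
tool_rot: [-3.141, -0.0, 2.659]
wrist_force: [0.4, -0.3, 0.1]
grip_width: 0.0148
finger_force: 0.0
t 1.1 plate x,y,h(tips) mm [-203.2  335.8  152. ] yawerr -0.0002 F [ 0.37 -0.35  0.09] w 0.0148
```

In the tool's units: -0.042 m is -0.84, -0.022 m is -0.44.

```bash
python3 -m crank '[[0,-0.44,-0.84,0,0],[0,-0.44,-0.84,0,0],[0,-0.44,-0.84,0,0],[0,-0.44,-0.84,0,0],[0,-0.44,-0.84,0,0],[0,-0.44,-0.84,0,0],[0,-0.44,-0.84,0,0],[0,-0.44,-0.84,0,0],[0,0,0,0,0],[0,0,0,0,0]]' >/dev/null; python3 st.py
```

```text
t 2.1 plate x,y,h(tips) mm [-27.8   0.9 152.2] yawerr -0.0033 F [-0.13  0.47  0.19] w 0.0006
```

In the tool's units: 0.04 m is 0.8, 0.03 m is 0.6.

```bash
python3 -m crank '[[0,0,0,0.8,0],[0,0,0,0.8,0],[0,0,0,0.6,0],[0,0,0,0.3,0],[0,0,0,0.2,0],[0,0,0,0,0],[0,0,0,0,0]]' >/dev/null; python3 st.py
python3 - <<'E'
from rig import camera
import cv2
p=camera("scene")["pixels"][130:300,180:350];cv2.imwrite("pics/s1.png",cv2.resize(p,None,fx=3.5,fy=3.5))
E
```

```text
t 2.8 plate x,y,h(tips) mm [-27.4   2.9  18.2] yawerr 0.0012 F [-0.37 -0.3   0.32] w 0.0005
```

View pics/s1.png

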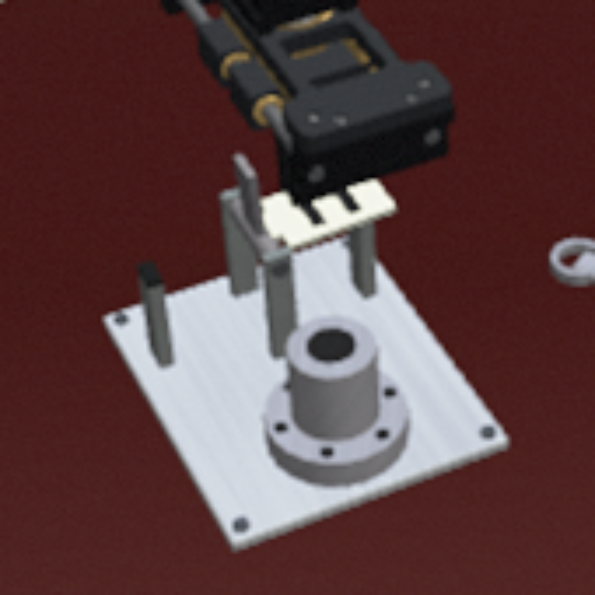

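Picture: the gripper is over the paddle on the robot side of the tab, which is upright at (247,195). Pushing the tab gently toward +x.

In the tool's units: -0.006 m is -0.12, -0.004 m is -0.08.

```bash
python3 -m crank '[[0,-0.12,-0.02,0,0],[0,-0.12,-0.02,0,0],[0,-0.12,0,0,0],[0,-0.12,0,0.02,0],[0,-0.12,0,0.02,0],[0,-0.12,0,0,0],[0,-0.12,0,0,0],[0,-0.08,0,0,0],[0,-0.06,0,0,0],[0,0,0,0,0]]'; python3 st.py
python3 - <<'E'
from rig import camera
import cv2
p=camera("scene")["pixels"][130:300,180:350];cv2.imwrite("pics/s2.png",cv2.resize(p,None,fx=3.5,fy=3.5))
E
```

```text
time_s: 3.85
tool_pos: [0.5276, -0.1775, 0.0938]
tool_rot: [-3.142, 0.001, 2.659]
wrist_force: [-0.6, 0.2, 0.5]
grip_width: 0.0005
finger_force: 0.2
t 3.85 plate x,y,h(tips) mm [22.2 -0.1 15.8] yawerr -0.0003 F [-0.61  0.2   0.53] w 0.0005
```

View pics/s2.png

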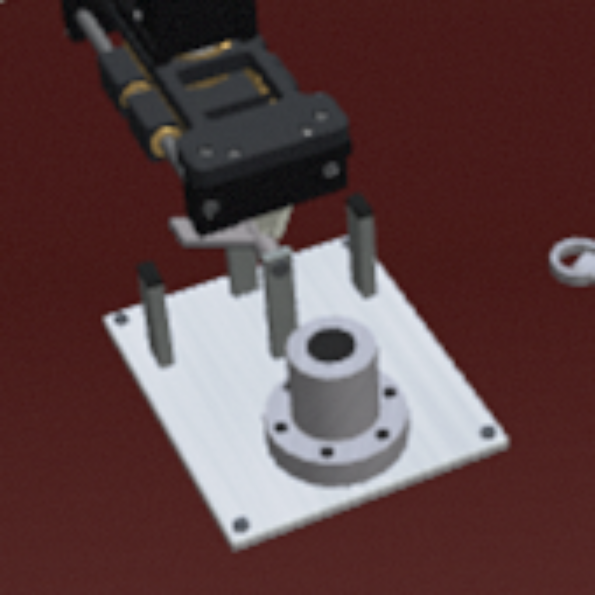

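The paddle is now raised steeply, with the grey tab near level at (215,235). I'll lift, pass behind it, and lower.

In the tool's units: -0.04 m is -0.8, -0.03 m is -0.6.

```bash
python3 -m crank '[[0,0.04,0,-0.4,0],[0,0,0,-0.8,0],[0,0,0,-0.6,0],[0,0,0,0,0],[0,0.8,0,0,0],[0,0.8,0,0,0],[0,0,0,0,0],[0,0,0,0.6,0],[0,0,0,0.6,0],[0,0,0,0,0]]' >/dev/null; python3 st.py
python3 - <<'E'
from rig import camera
import cv2
p=camera("scene")["pixels"][130:300,180:350];cv2.imwrite("pics/s3.png",cv2.resize(p,None,fx=3.5,fy=3.5))
E
```

```text
t 4.9 plate x,y,h(tips) mm [-63.4  -0.9  42. ] yawerr -0.0002 F [-0.59 -0.51  0.28] w 0.0007
```

View pics/s3.png

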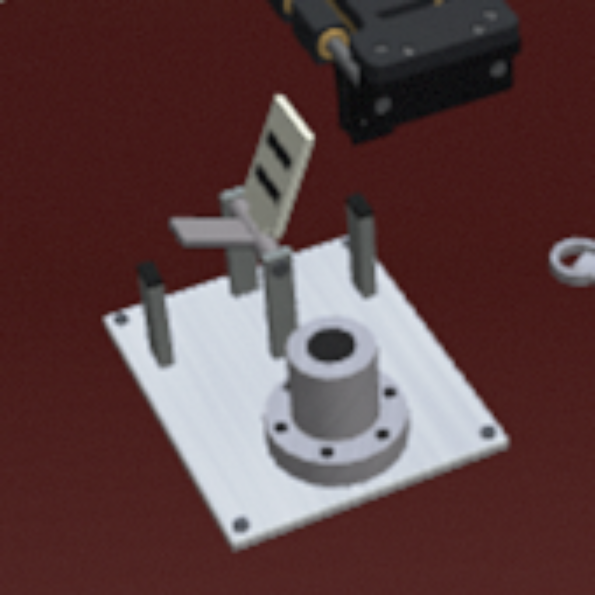

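The paddle stands at roughly 70° with its end at (295,115). The fingertips are behind it, so I push it over from the back.

In the tool's units: -0.012 m is -0.24, -0.01 m is -0.2.

```bash
python3 -m crank '[[0,-0.24,0.02,0.04,0],[0,-0.2,0,0.04,0],[0,-0.16,0,0.02,0],[0,-0.16,0,0,0],[0,-0.16,0,0,0],[0,-0.16,0,0,0],[0,-0.16,0,0,0],[0,-0.16,0,0,0],[0,-0.16,0,0,0],[0,-0.16,0,0,0]]' >/dev/null; python3 st.py
```

```text
t 5.95 plate x,y,h(tips) mm [26.   1.  40.6] yawerr -0.0001 F [-1.1   0.06 -0.  ] w 0.0006
```

In the tool's units: 0.007 m is 0.14, 0.006 m is 0.12.

```bash
python3 -m crank '[[0,-0.1,0,0.12,0],[0,-0.08,0,0.14,0],[0,-0.06,0,0.12,0],[0,-0.04,0,0.12,0],[0,-0.02,0,0.12,0],[0,0,0,0.06,0],[0,0,0,0,0]]' >/dev/null; python3 st.py
python3 - <<'E'
from rig import camera
import cv2
p=camera("scene")["pixels"][130:300,180:350];cv2.imwrite("pics/s4.png",cv2.resize(p,None,fx=3.5,fy=3.5))
E
```

```text
t 6.65 plate x,y,h(tips) mm [39.6  0.9  5.9] yawerr -0.0001 F [-1.32 -0.47 -0.4 ] w 0.0006
```

View pics/s4.png

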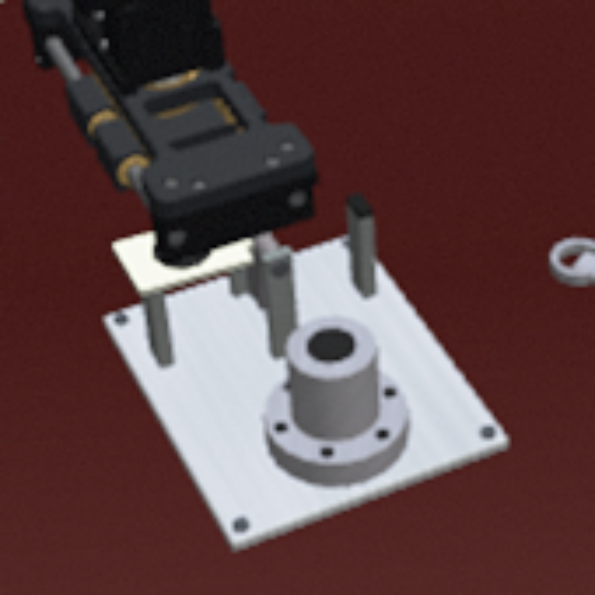

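The paddle is nearly flat on the +x pillar (152,290), so I ease down the last few millimetres while watching the force.

In the tool's units: 0.001 m is 0.02.

```bash
python3 -m crank '[[0,0,0,0.02,0],[0,0,0,0.02,0],[0,0,0,0,0],[0,0,0,0,0]]' >/dev/null; python3 st.py;  python3 -m crank '[[0,0,0,0.014,0],[0,0,0,0,0],[0,0,0,0,0]]' >/dev/null; python3 st.py
```

```text
t 7.1 plate x,y,h(tips) mm [40.3  1.   4.6] yawerr -0.0 F [ 0.38 -0.01 -0.19] w 0.0007
t 7.4 plate x,y,h(tips) mm [40.3  1.1  3.9] yawerr -0.0001 F [ 0.35 -0.84 -0.69] w 0.0005
```

In the tool's units: 0.0007 m is 0.014.

```bash
python3 -m crank '[[0,0,0,0.014,0],[0,0,0,0,0],[0,0,0,0,0]]' >/dev/null; python3 st.py;  python3 -m crank '[[0,0,0,0.014,0],[0,0,0,0,0],[0,0,0,0,0]]' >/dev/null; python3 st.py
```

```text
t 7.7 plate x,y,h(tips) mm [40.3  1.   3.1] yawerr -0.0001 F [ 0.88 -0.12  0.05] w 0.0003
t 8.0 plate x,y,h(tips) mm [40.3  1.   2.9] yawerr -0.0001 F [-2.65 -0.15  5.48] w 0.0001
```

The upward 5.5 N shows it has reached the stop. Retreat and check.

In the tool's units: -0.05 m is -1, -0.03 m is -0.6.

```bash
python3 -m crank '[[0,0,0,-0.1,0],[0,0,0,-0.6,0],[0,0,0,-1,0],[0,0,0,-1,0],[0,1,0,0,0],[0,1,0,0,0],[0,1,0,0,0],[0,1,0,0,0],[0,0,0,0,0],[0,0,0,0,0]]' >/dev/null; python3 st.py
python3 - <<'E'
from rig import camera
import cv2,numpy as np
c=camera("scene");p=c["pixels"]
cv2.imwrite("pics/s5.png",p[100:400,130:530].repeat(2,0).repeat(2,1))
E0=c["extrinsics"];v,u=np.mgrid[0:480,0:640];d=c["range_z"]
w=np.stack([(u-c["cx"])/c["fx"]*d,(v-c["cy"])/c["fy"]*d,d],-1)@E0[:3,:3].T+E0[:3,3]
y=-.4827;X,Y=np.cos(y),np.sin(y);q=w-[.508,-.1671,.07]
L=np.stack([X*q[...,0]+Y*q[...,1],-Y*q[...,0]+X*q[...,1],q[...,2]],-1)
for k in range(0,80,10):
    m=(d>0)&(L[...,0]*1e3>=k)&(L[...,0]*1e3<k+10)&(abs(L[...,1])<.017)&(L[...,2]>-.01)
    if m.any(): print(k,m.sum(),(np.median(L[m][:,2])*1e3).round(1))
E
```

```text
t 9.0 plate x,y,h(tips) mm [-160.     0.9  136.9] yawerr 0.0006 F [ 0.32 -0.09 -0.17] w 0.0003
0 80 4.2
10 64 2.2
20 70 1.7
30 74 2.4
40 69 2.5
50 76 1.7
60 68 2.1
70 25 1.6
```

View pics/s5.png

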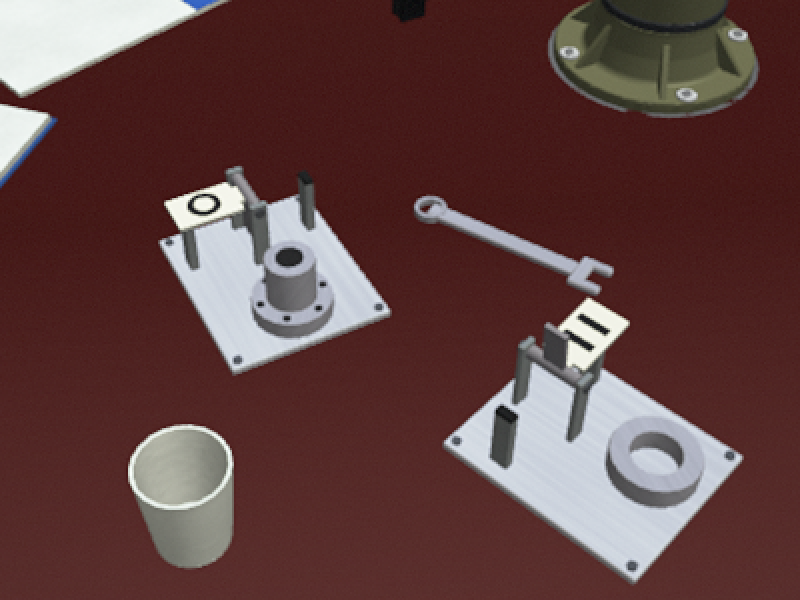

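The paddle lies flat and level on the +x side with its ring mark up at (205,203), and everything else is where it was.

```bash
python3 -c "from rig import ctrl; print(ctrl.hand_in())"
```

```text
the job is handed in; nothing more can be done
None
```

The hub plate's paddle was pushed over with the closed fingertips and lies flat on the +x side, ring-marked face up; in the final picture nothing else had visibly moved, and the job was handed in at about 9 s with the arm clear.

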